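Take the guard off the label printer and hold its cover open at the mark

TASK

Slide the orange guard panel straight up out of the slots of the label printer and stand it in the free middle slot of the black card sorter, down on its floor, and let it go. Then lift the printer's dark cover by its steel handle until the red pointer is at the middle of the green mark, and finish while still holding the cover there at rest (it falls shut if released). Leave the tape roll, stapler, tub and green mark where they are.

Things in the scene. Friction and masses are not known exactly. Their poses are not given: they have to be found in the camera images.
- printer: fixed light grey label printer on a dark base plate 220 x 292 x 12 mm. Origin on the table under the middle of the guard's slot; x along the slot, +y back to the hinge. Housing from y = 75 mm, 180 wide, 174 high. Guard's slot posts at x = -80..-60 and 60..80, y = -9..9, to z = 87; between them the plate is bare. White gauge arc with green mark at x = 93..113 mm, up to z = 270.
- guard: loose orange panel 140 wide (x) x 140 high (z) x 4 mm (y), 80 to 170 g; black grip strip 100 x 12 (y) x 24 mm high along its top edge. Origin: middle of lower edge. It starts in the printer's slots, lower edge 12 mm above the table, 1 mm play across its thickness, just before the cover's handle, blocking the cover beyond 0.1 rad. It leaves the posts after 75 mm of lift.
- sorter: fixed black card sorter, 200 (x) x 84 (y) x 80 mm high. Origin on the table under its middle. Free middle slot along x through the origin: 16 mm wide (y = -8..8), 174 mm long between end walls 36 mm high, floor 6 mm above the table, side walls to 80 mm. The two outer slots hold fixed white and brown cards up to 96 mm high.
- cover (a joint): angle of the printer's dark cover, rad: 0 closed (it then slopes 0.45 rad down from hinge to handle), growing as it is lifted, limit 1.35. Free hinge, cover about 0.35 kg: it falls shut when let go (1 to 3 N at the bar carries it).
- mark (a joint): angle of the green mark on the gauge, rad, same scale as the cover: the cover is at the mark when both read alike. The mark is 18 mm long on the arc (0.13 rad). It keeps its place, which differs from run to run (0.6 to 1.05).
- cover_hinge (a point): point on the hinge axis, mid-width of the cover, 170 mm above the table, fixed to the printer (x = 0, y = 206, z = 170 mm in its frame; same axes). The hinge axis runs along the printer's x.
- cover_pointer (a point): tip of the red pointer on the cover's edge, 126 mm from the hinge axis, 102 mm to the +x side of its middle; y from the tip to the hinge
- mark_center (a point): middle of the green mark's inner edge, 126 mm from the hinge axis, 102 mm to the +x side; y towards the hinge
- tape_roll: bystander: roll of brown packing tape lying flat, 100 mm across, 48 mm high, origin under its centre
- stapler: bystander: black stapler, 150 x 36 x 44 mm, origin under its centre, long axis x
- wipes_tub: bystander: white tub with yellow label and blue cap, 80 mm across, 130 mm high, origin under its centre
- cover_handle (a point): middle of the cover's steel handle bar. Round bar 12 mm thick, 90 mm long, parallel to the hinge and 210 mm from it, on two side arms (x = -45, 45); 62 mm is open between bar and cover edge. x along the bar, y from bar to hinge. Cover closed: bar centre 79 mm above the table, 17 mm behind (+y of the printer) the guard's mid plane.

How it is judged:
By the outcome, as a careful person would: the job done as asked, in the order asked, and still so for the second after the job is handed in, while the arm keeps its last pose, push and grip.
It also fails if it takes over 61 s, if anything falls off the work surface, if the arm or the gripper's body presses on something with over 40 N, if the wrist force passes 120 N, or if a joint passes its speed limit or range.

ROBOT

A 7-joint arm with a two-finger parallel gripper is mounted at the origin on the work surface. World frame = base frame: x ahead of the robot, y to its left, z up, the work surface at z = 0. Lengths are in m, angles in rad, forces in N, time in s.
With the tool pointing down it reaches from about 0.425 to 0.95 m from the base axis. Payload 4.7 kg.
Tool frame: the origin (TCP) lies at the very end of the fingers, on their centre line; the grasp point (between the pads) lies 19 mm behind it; z points along the fingers, y is the line along which they close (so a half turn about z gives the same grasp; the last joint's range is limited). The gripper opens to 87 mm and grips with 3 to 60 N. Pads are 19 mm wide; open, the fingers measure 117 mm over their backs; the gripper's body (75 mm by 190 mm) begins 51 mm behind the grasp point.
Start: joints at [-1.283, 0.469, -0.049, 1.532, 0.024, 1.141, -0.082], TCP at [0.21, 0.641, 0.223] pointing down, gripper open.
Joint ranges: [-2.59, 2.59], [-0.33, 1.99], [-1.39, 1.29], [0.1, 2.45], [-1.04, 4.18], [0.21, 1.99], [-2.66, 2.66]. Speed limits (rad/s): [2.57, 2.57, 3.14, 3.14, 3.14, 3.14, 3.14].

INTERFACE

Orientations are given as a unit quaternion [w, x, y, z].
In Python, from bench import manip gives the robot as it stands.
- The arm moves only by the tool drive_effector, called after "Request:" as name(argument=value, ...), one argument or row to a line, values as JSON. Schema: {"type":"object","properties":{"rows":{"type":"array","items":{"type":"array","items":{"type":"number"},"minItems":5,"maxItems":5},"minItems":1,"maxItems":8},"grip_n":{"type":"number"},"only":{"type":"string"},"quiet":{"type":"boolean"},"lines":{"type":"string"}},"required":["rows"],"additionalProperties":false}. rows is a list of rows, 1 to 8 of them, each of 5 numbers: the finger opening in m, then dx, dy, dz in m, then a turn about the tool's z in rad; each row shifts and turns the commanded pose from where the row before left it, along the tool's axes as they then stand; what a row does not reach is not made up. A row lasts 1/8 s, in which the tool goes at most 0.0625 m and 0.188 rad, less where a joint would pass 70% of its speed; a pose out of reach is approached as far as the arm can. The fingers move at their own pace and stop on an object; grip_n is the grip in N (left out, the last holds). Time passes only in rows, so rows that do not move let the fingers close. The tool returns the time, the measured TCP pose, the force, the opening and the grip force at its end. only (a regular expression) keeps the lines of the reply that match it, lines (a string "A,B") keeps lines A to B, and quiet returns only ok. Input that does not fit is refused with a message, and nothing moves.
- manip.sense(): the state, without advancing time (a new reading comes with each control period).
- manip.grab_frame(name): name is "scene" or "side" or "wrist"; returns a dict with "img" (420x560x3 uint8, red, green, blue), "intrinsics" (3x3 intrinsics, pixels), "k1" (the pictures are not rectified: a ray, as slopes to the right and down, at radius r is drawn at 1 + k1 r^2 times it, then the intrinsics apply), "world_to_cam" (4x4, takes a point from world to camera coordinates); the wrist camera has in their place "hand_eye" (4x4, takes a point from camera to tool coordinates, whose origin is the TCP and whose axes are the flange's). Camera axes: x right, y down, z forward; pixel columns grow to the right and rows downward; lengths in m; the calibration is good to about 2 mm. A picture is of the moment at which its call begins: read the wrist's pose just before it. There is no depth.
- manip.close_job(): hands the job in; it is judged then, once.
The state is a dict: "time": time; "qpos": joint angles; "qd": joint speeds; "joint_torque": joint torques, N m; "tool_pos": TCP position; "tool_rot": TCP orientation; "force": force on the tool from outside, world axes, zero at the start; "torque": the same for the moment, N m; "width": finger opening in m; "grip_force": force on a finger pad.
Only numpy, scipy, OpenCV 4.12 (cv2) and the standard library are available. Lean on these libraries where they do the work, as an engineer would, in place of code of your own. Each camera call takes 0.05 s, during which the arm holds its last target. There are 200 camera calls.

## Working session

There is one attempt and no reset: what is moved stays moved. The work goes in short steps, Python scripts to look and compute and a tool call to move; the robot and the scene stay as the last step left them, time stands still between calls to the robot, and variables do not carry over. Pictures are saved under pics/ and viewed, at most 13 in all, crops included, and the job is handed in when it is done.

```bash
ls; mkdir -p pics
```

Run:
```python
from bench import manip
import cv2,numpy as np
s=manip.sense();print({k:np.round(v,3) for k,v in s.items()})
ims=[]
for n in("scene","side"):
    f=manip.grab_frame(n);cv2.imwrite(f"pics/{n}0.png",f["img"][:,:,::-1]);np.savez(f"pics/{n}0.npz",**f)
    print(n,f["intrinsics"].tolist(),f["k1"],np.round(f["world_to_cam"],3).tolist())
f=manip.grab_frame("wrist");print(f["hand_eye"]);np.savez("pics/wrist0.npz",**f)
```

```text
bench.py
pics
{'time': np.float64(0.0), 'qpos': array([-1.283,  0.469, -0.049,  1.534,  0.024,  1.141, -0.082]), 'qd': array([ 0.001,  0.001, -0.001, -0.002, -0.   , -0.001, -0.002]), 'joint_torque': array([ 0.0000e+00, -5.0799e+01, -8.0000e-02, -2.3614e+01, -6.1000e-02,
        3.8000e-02,  0.0000e+00]), 'tool_pos': array([0.21 , 0.641, 0.221]), 'tool_rot': array([-0.   ,  0.158,  0.987, -0.001]), 'force': array([ 0.466,  0.136, -0.545]), 'torque': array([ 0.017, -0.045, -0.009]), 'grip_force': np.float64(0.0), 'width': np.float64(0.087)}
scene [[392.56297697776955, 0.0, 279.2465503318957], [0.0, 392.56297697776955, 207.4591645295305], [0.0, 0.0, 1.0]] -0.04608979704172989 [[0.696, 0.718, 0.012, -0.348], [0.467, -0.44, -0.767, -0.219], [-0.545, 0.54, -0.642, 1.532], [0.0, 0.0, 0.0, 1.0]]
side [[410.4122438998803, 0.0, 282.46265181626285], [0.0, 410.4122438998803, 209.2688982066294], [0.0, 0.0, 1.0]] 0.030611047947267808 [[0.777, -0.629, -0.002, -0.504], [-0.433, -0.533, -0.727, 0.28], [0.456, 0.566, -0.686, 0.974], [0.0, 0.0, 0.0, 1.0]]
[[ 3.68840869e-04 -9.55016181e-01 -2.96553466e-01  8.20821958e-02]
 [ 9.99999123e-01  7.29372099e-04 -1.10510127e-03  7.00925183e-04]
 [ 1.27168742e-03 -2.96552798e-01  9.55015613e-01 -1.63468771e-01]
 [ 0.00000000e+00  0.00000000e+00  0.00000000e+00  1.00000000e+00]]
```
View pics/scene0.png

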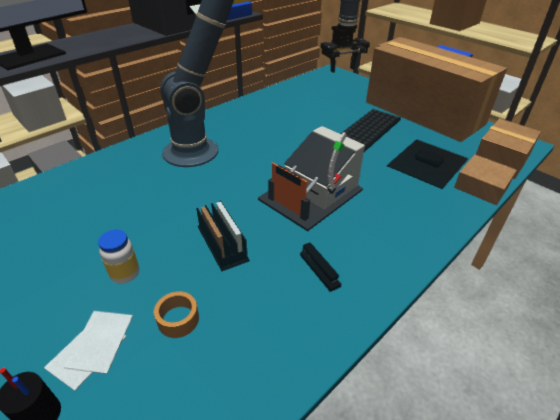

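View pics/side0.png

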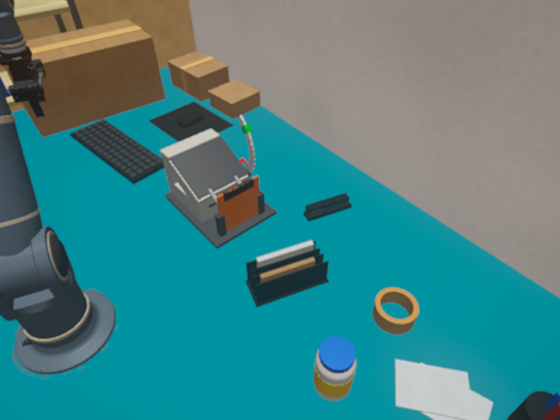

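The scene view has the guard at about (290,188), the printer at (315,175) and the sorter at (222,233). The side view has the guard at (240,207) and the sorter at (287,275). I'll enlarge both to pick out features.

Run:
```python
import cv2,numpy as np
a=cv2.imread("pics/scene0.png")[115:275,190:370];b=cv2.imread("pics/side0.png")[105:310,155:345]
A=cv2.resize(a,None,fx=4,fy=4,interpolation=2)[:600]
B=cv2.resize(b,None,fx=4,fy=4,interpolation=2)
cv2.imwrite("pics/cropA.png",cv2.resize(a,(540*5//4,160*15//4),interpolation=2))
cv2.imwrite("pics/cropB.png",cv2.resize(b,None,fx=2.9,fy=2.9,interpolation=2))
```

View pics/cropA.png

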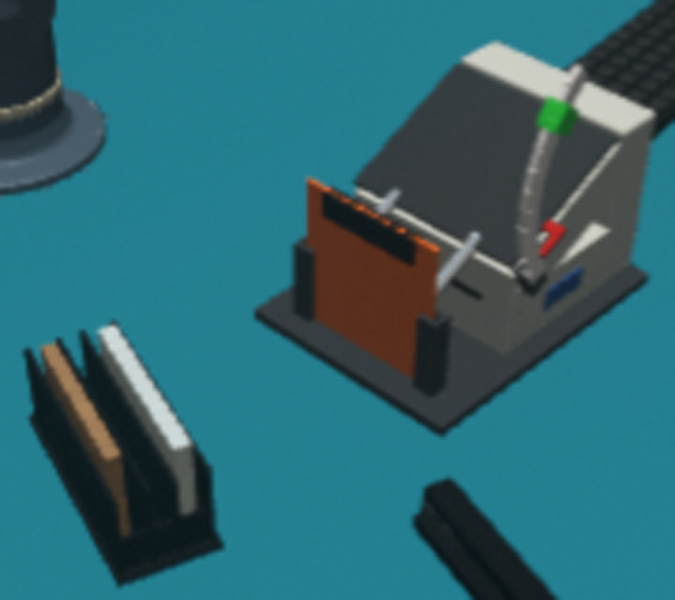

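View pics/cropB.png

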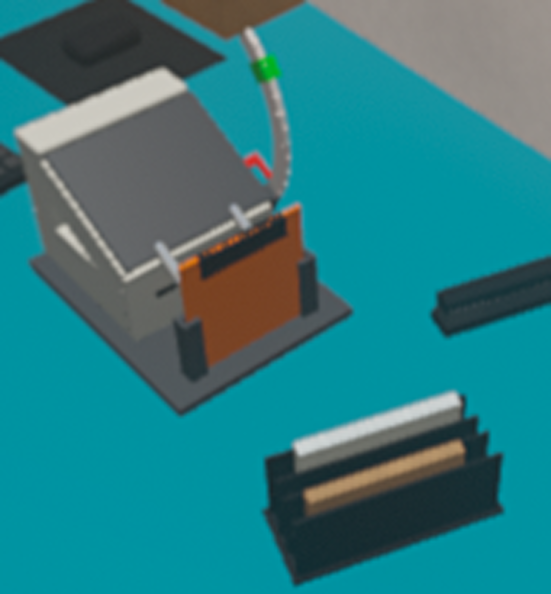

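Crop A (scale 3.75) has the guard top corners at (308,180) and (438,247), the mark at (557,117) and the sorter base corners at (32,415), (121,583) and (222,545). Crop B (scale 2.9) has the guard top at (181,268) and (299,206), the mark at (265,69) and the sorter base at (267,513), (296,583) and (501,511). Next I'll cast rays through these.

Create h.py:
```python
import numpy as np,cv2
from scipy.spatial.transform import Rotation as R
def load(n): return dict(np.load(f"pics/{n}.npz"))
def tool(s):
    T=np.eye(4);q=s["tool_rot"];T[:3,:3]=R.from_quat([q[1],q[2],q[3],q[0]]).as_matrix();T[:3,3]=s["tool_pos"];return T
def c2w(f,s=None):
    return np.linalg.inv(f["world_to_cam"]) if "world_to_cam" in f else tool(s)@f["hand_eye"]
def ray(f,px,s=None):
    d=np.array([float(f["k1"]),0,0,0,0])
    p=cv2.undistortPoints(np.array(px,float).reshape(-1,1,2),f["intrinsics"],d)[:,0]
    T=c2w(f,s);v=np.c_[p,np.ones(len(p))]@T[:3,:3].T
    return T[:3,3],v/np.linalg.norm(v,axis=1)[:,None]
def plane(f,px,z,s=None):
    o,v=ray(f,px,s);return o+v*((z-o[2])/v[:,2])[:,None]
def tri(fs,pxs,ss=None):
    out=[]
    rs=[ray(f,p,None if ss is None else ss[i]) for i,(f,p) in enumerate(zip(fs,pxs))]
    for i in range(len(pxs[0])):
        A=np.zeros((3,3));b=np.zeros(3)
        for o,v in rs: P=np.eye(3)-np.outer(v[i],v[i]);A+=P;b+=P@o
        x=np.linalg.solve(A,b);out.append(np.r_[x,[np.linalg.norm((np.eye(3)-np.outer(v[i],v[i]))@(x-o)) for o,v in rs]])
    return np.array(out)
```

Run:
```python
from h import *
np.set_printoptions(precision=4,suppress=True)
a,b=load("scene0"),load("side0")
A=lambda p:np.array(p)/3.75+[190,115]
B=lambda p:np.array(p)/2.9+[155,105]
print("guard top",tri([a,b],[A([(308,180),(438,247)]),B([(181,268),(299,206)])]))
print("plate A FL FR BR",plane(a,A([(258,314),(442,430),(647,274)]),.012))
print("plate B BL FL FR",plane(b,B([(32,262),(181,408),(351,311)]),.012))
print("sorter A",plane(a,A([(32,418),(121,585),(222,547)]),0))
print("sorter B",plane(b,B([(267,516),(296,584),(501,514)]),0))
c=[]
for f in(a,b):
    hsv=cv2.cvtColor(f["img"],cv2.COLOR_RGB2HSV);m=cv2.inRange(hsv,(50,150,80),(70,255,255));y,x=np.nonzero(m);print(len(x));c.append([(x.mean(),y.mean())])
print("mark",tri([a,b],c))
print("red",tri([a,b],[A([(552,238)]),B([(258,160)])]))
```

```text
guard top [[0.4443 0.0205 0.15   0.0008 0.0008]
 [0.5819 0.0271 0.1504 0.0024 0.0024]]
plate A FL FR BR [[ 0.416  -0.0124  0.012 ]
 [ 0.6279 -0.0043  0.012 ]
 [ 0.6155  0.2855  0.012 ]]
plate B BL FL FR [[ 0.3952  0.271   0.012 ]
 [ 0.4066 -0.0112  0.012 ]
 [ 0.617  -0.0085  0.012 ]]
sorter A [[ 0.3796 -0.2281  0.    ]
 [ 0.5713 -0.2852 -0.    ]
 [ 0.5935 -0.2076 -0.    ]]
sorter B [[ 0.4017 -0.1593  0.    ]
 [ 0.3799 -0.2327  0.    ]
 [ 0.5659 -0.2897  0.    ]]
61
49
mark [[0.6128 0.1158 0.2467 0.0002 0.0002]]
red [[0.6108 0.1372 0.1242 0.0014 0.0014]]
```

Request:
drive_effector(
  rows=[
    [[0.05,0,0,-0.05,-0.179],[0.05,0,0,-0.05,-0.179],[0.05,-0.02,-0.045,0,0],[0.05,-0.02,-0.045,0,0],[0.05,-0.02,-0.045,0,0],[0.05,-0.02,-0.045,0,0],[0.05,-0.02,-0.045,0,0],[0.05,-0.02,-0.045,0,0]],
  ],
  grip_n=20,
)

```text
refused: rows[0]: the value is too long (schema: maxItems 5). Nothing was moved.
```

I used the wrong layout. The manual says a list of rows, each a list of 5 numbers; once more.

Request:
drive_effector(
  rows=[
    [0.05,0,0,-0.05,-0.179],
    [0.05,0,0,-0.05,-0.179],
    [0.05,-0.02,-0.045,0,0],
    [0.05,-0.02,-0.045,0,0],
    [0.05,-0.02,-0.045,0,0],
    [0.05,-0.02,-0.045,0,0],
    [0.05,-0.02,-0.045,0,0],
    [0.05,-0.02,-0.045,0,0],
  ],
  grip_n=20,
)

```text
time: 1.15
tool_pos: [0.3418, 0.3748, 0.3224]
tool_rot: [-0.0, -0.021, 1.0, -0.0]
force: [1.1, 0.1, 0.4]
width: 0.0499
grip_force: 0.0
```

Request:
drive_effector(
  rows=[
    [0.05,-0.02,-0.045,0,0],
    [0.05,-0.02,-0.045,0,0],
    [0.05,-0.02,-0.045,0,0],
    [0.05,-0.02,-0.045,0,0],
    [0.05,-0.02,-0.045,0,0],
    [0.05,-0.02,-0.045,0,0],
    [0.05,-0.02,-0.045,0,0],
    [0.05,-0.02,-0.045,0,0],
  ],
)

```text
time: 2.15
tool_pos: [0.5163, 0.0221, 0.3224]
tool_rot: [0.0, -0.021, 1.0, 0.0]
force: [1.6, -0.4, -0.2]
width: 0.0499
grip_force: 0.0
```

Request:
drive_effector(
  rows=[
    [0.05,0,0,0,0],
    [0.05,0,0,0,0],
  ],
)

```text
time: 2.4
tool_pos: [0.5156, 0.0241, 0.3222]
tool_rot: [-0.0, -0.021, 1.0, 0.0]
force: [-0.5, 1.1, 0.2]
width: 0.0499
grip_force: 0.0
```

Run:
```python
from bench import manip
import cv2,numpy as np
s=manip.sense();f=manip.grab_frame("wrist");np.savez("pics/w1.npz",**f,**s);cv2.imwrite("pics/w1.png",f["img"][:,:,::-1])
print(s["tool_pos"],s["tool_rot"],s["qpos"])
```

```text
[0.51559137 0.02413282 0.32216382] [-4.61088690e-04 -2.07781015e-02  9.99783961e-01  2.98230094e-04] [-0.43228776  0.125756    0.34221966  1.78249509 -0.04518922  1.241754
  1.53443731]
```

View pics/w1.png

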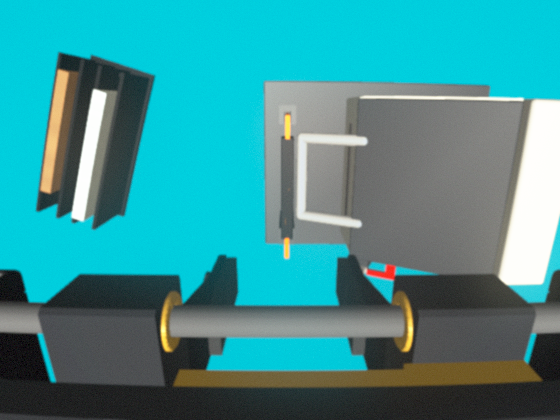

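The wrist view shows the guard's top edge ends at (288,113) and (287,258). The handle bar runs from (301,138) to (301,216), and the sorter's right base edge from (153,76) to (125,215). I'll measure from these.

Run:
```python
from h import *
np.set_printoptions(precision=4,suppress=True)
f=load("w1");s=f
hsv=cv2.cvtColor(f["img"],cv2.COLOR_RGB2HSV)
m=cv2.inRange(hsv,(8,150,120),(25,255,255));m[:,:270]=0;m[:,310:]=0;m[270:]=0
y,x=np.nonzero(m);
for lo,hi in((0,180),(180,400)):
    k=(y>lo)&(y<hi);print(x[k].min(),x[k].max(),x[k].mean(),y[k].min(),y[k].max(),k.sum())
k1=y<180
P=plane(f,[(x[k1].mean(),y.min()),(x[~k1].mean(),y.max()+1)],.152,s);print("guard",P,P.mean(0),np.linalg.norm(P[1]-P[0]))
print("bar",plane(f,[(301,138),(301,216)],.079,s))
print("plate",plane(f,[(265,82),(265,243),(489,86)],.012,s))
print("sorter base",plane(f,[(153,76),(125,215)],0,s),"W4top,W1top",plane(f,[(122,72),(95,227),(60,53),(38,210)],.08,s))
c=f["img"][35:240,20:170,::-1];cv2.imwrite("pics/sort.png",cv2.resize(np.clip(c.astype(float)*1.6,0,255).astype('uint8'),None,fx=2.9,fy=2.9,interpolation=2))
```

```text
285 289 287.5769230769231 114 138 26
285 288 286.4117647058824 238 256 51
guard [[0.441  0.0225 0.152 ]
 [0.5817 0.0274 0.152 ]] [0.5113 0.0249 0.152 ] 0.14084815019251795
bar [[0.4681 0.039  0.079 ]
 [0.5599 0.0439 0.079 ]]
plate [[ 0.4058 -0.0071  0.012 ]
 [ 0.6232 -0.0017  0.012 ]
 [ 0.395   0.2811  0.012 ]]
sorter base [[ 0.4022 -0.1538  0.    ]
 [ 0.5936 -0.2066  0.    ]] W4top,W1top [[ 0.404  -0.1591  0.08  ]
 [ 0.5845 -0.2087  0.08  ]
 [ 0.385  -0.2277  0.08  ]
 [ 0.5655 -0.2796  0.08  ]]
```

View pics/sort.png

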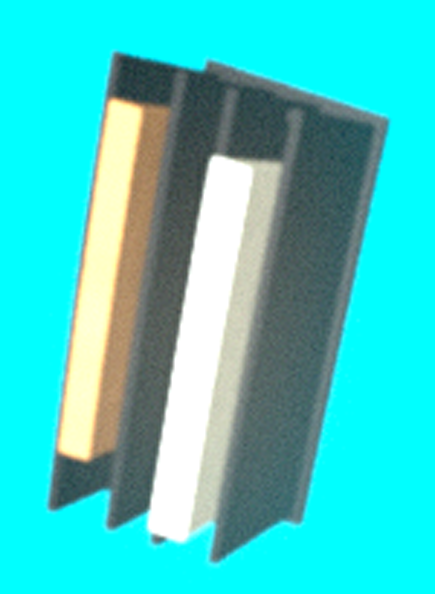

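The crop shows the two inner wall tops clearly: W2 from (180,72) to (112,525) and W3 from (230,90) to (157,540). The free slot lies between them. I'll compute its pose and descend on the guard.

Run:
```python
from h import *
np.set_printoptions(precision=4,suppress=True)
f=load("w1");C=lambda p:np.array(p)/2.9+[20,35]
P=plane(f,C([(180,72),(112,525),(230,90),(157,540)]),.08,f);print(P)
d=np.array([P[1]-P[0],P[3]-P[2]]);print("yaw",np.arctan2(d[:,1],d[:,0]),np.linalg.norm(d,axis=1),"mean",P.mean(0))
```

```text
[[ 0.3919 -0.2032  0.08  ]
 [ 0.5722 -0.2538  0.08  ]
 [ 0.3982 -0.1842  0.08  ]
 [ 0.5781 -0.2346  0.08  ]]
yaw [-0.2736 -0.273 ] [0.1873 0.1869] mean [ 0.4851 -0.2189  0.08  ]
```

Request:
drive_effector(
  rows=[
    [0.05,0.004,0.001,-0,0],
    [0.05,0,0,0.04,0],
    [0.05,0,0,0.04,0],
    [0.05,0,0,0.04,0],
    [0.05,0,0,0.04,0],
    [0.05,0,0,0.02,0],
    [0.05,0,0,0.02,0],
    [0.05,0,0,0,0],
  ],
  grip_n=40,
)

```text
time: 3.45
tool_pos: [0.5104, 0.0253, 0.1215]
tool_rot: [-0.002, -0.022, 1.0, -0.0]
force: [0.5, -1.3, 0.7]
width: 0.05
grip_force: 0.0
```

Request:
drive_effector(
  rows=[
    [0.0,0,0,0,0],
    [0,0,0,0,0],
    [0,0,0,0,0],
    [0,0,0,0,0],
  ],
  grip_n=40,
)

```text
time: 3.95
tool_pos: [0.5121, 0.0244, 0.1229]
tool_rot: [0.0, -0.021, 1.0, 0.0]
force: [0.9, 0.7, 0.2]
width: 0.0178
grip_force: 0.0
```

Request:
drive_effector(
  rows=[
    [0.0,0,0,0,0],
    [0,0,0,0,0],
    [0,0,0,0,0],
  ],
  grip_n=40,
)

```text
time: 4.32
tool_pos: [0.512, 0.0243, 0.1227]
tool_rot: [0.0, -0.021, 1.0, 0.0]
force: [-1.0, -0.8, 2.2]
width: 0.0119
grip_force: 40.0
```

Request:
drive_effector(
  rows=[
    [0,0,0,-0.01,0],
    [0,0,0,-0.01,0],
    [0,0,0,-0.01,0],
    [0,0,0,-0.01,0],
    [0,0,0,-0.015,0],
    [0,0,0,-0.015,0],
    [0,0,0,-0.015,0],
    [0,0,0,-0.015,0],
  ],
)

```text
time: 5.32
tool_pos: [0.512, 0.0243, 0.2237]
tool_rot: [0.0, -0.021, 1.0, 0.0]
force: [0.8, -1.0, -0.7]
width: 0.0117
grip_force: 40.0
```

Request:
drive_effector(
  rows=[
    [0,0,0,-0.015,0],
    [0,0,0,-0.015,0],
    [0,0,0,0,0.1575],
    [0,0,0,0,0.1575],
    [0,-0.007,-0.04,0,0],
    [0,-0.007,-0.04,0,0],
    [0,-0.007,-0.04,0,0],
    [0,-0.007,-0.04,0,0],
  ],
)

```text
time: 6.32
tool_pos: [0.4954, -0.1385, 0.2531]
tool_rot: [0.0, 0.136, 0.991, 0.0]
force: [0.6, 0.5, -1.2]
width: 0.0114
grip_force: 40.0
```

Request:
drive_effector(
  rows=[
    [0,-0.007,-0.04,0,0],
    [0,-0.005,-0.0415,0,0],
    [0,0,0,0,0],
    [0,0,0,0,0],
    [0,0,0,0,0],
  ],
)

```text
time: 6.95
tool_pos: [0.4856, -0.2174, 0.2525]
tool_rot: [-0.0, 0.135, 0.991, 0.0]
force: [-0.1, -0.3, -1.0]
width: 0.0121
grip_force: 40.0
```

Run:
```python
from bench import manip
import cv2,numpy as np
s=manip.sense();print(s["tool_pos"],s["tool_rot"])
ims=[]
for n in("scene","side","wrist"):
    f=manip.grab_frame(n);np.savez(f"pics/{n}2.npz",**f,**s);ims.append(f["img"][:,:,::-1])
a=cv2.resize(ims[0][150:290,160:290],None,fx=3,fy=3,interpolation=2);b=cv2.resize(ims[1][190:330,215:345],None,fx=3,fy=3,interpolation=2)
cv2.imwrite("pics/c2.png",np.hstack([a,b]))
```

```text
[ 0.48560718 -0.217437    0.2524751 ] [-1.26516232e-04  1.35189843e-01  9.90819632e-01  3.82929098e-04]
```

View pics/c2.png

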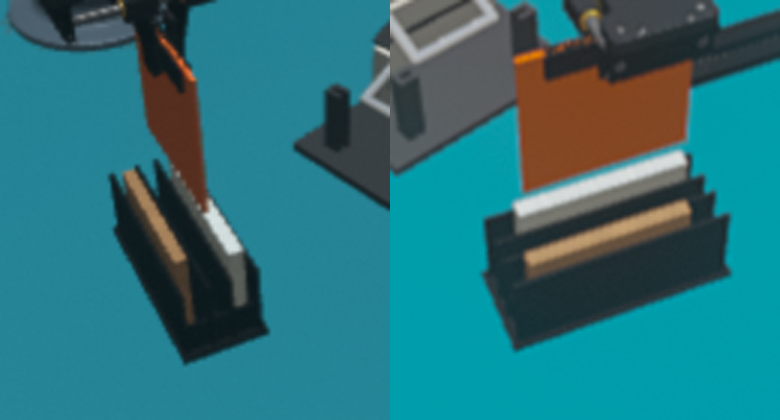

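The crops show the guard held over the sorter. Its lower corners are at (148,128) and (206,210) in the left crop, and at (523,190) and (688,142) in the right crop. I'll check its pose.

Run:
```python
from h import *
np.set_printoptions(precision=4,suppress=True)
a,b=load("scene2"),load("side2")
P=tri([a,b],[np.array([(148,128),(206,210)])/3+[160,150],np.array([(133,190),(298,142)])/3+[215,190]]);print(P,P.mean(0))
d=P[1]-P[0];print(np.arctan2(d[1],d[0]))
# white card top near end, for cross-check
```

```text
[[ 0.4196 -0.1987  0.1389  0.0008  0.0008]
 [ 0.553  -0.2384  0.1417  0.0036  0.0036]] [ 0.4863 -0.2186  0.1403  0.0022  0.0022]
-0.2898132059832991
```

Request:
drive_effector(
  rows=[
    [0,0,-0.001,0.03,0],
    [0,0,0,0.03,0],
    [0,0,0,0.02,0],
    [0,0,0,0.015,0],
    [0,0,0,0.015,0],
    [0,0,0,0.01,0],
    [0,0,0,0,0],
  ],
)

```text
time: 7.98
tool_pos: [0.4846, -0.2198, 0.1319]
tool_rot: [-0.001, 0.136, 0.991, 0.0]
force: [-0.4, 0.1, -0.5]
width: 0.0116
grip_force: 40.0
```

Request:
drive_effector(
  rows=[
    [0,0,0,0.005,0],
    [0,0,0,0.004,0],
    [0,0,0,0.003,0],
    [0,0,0,0,0],
  ],
)

```text
time: 8.48
tool_pos: [0.4848, -0.2198, 0.1203]
tool_rot: [-0.0, 0.136, 0.991, 0.0]
force: [-0.8, -0.1, -0.1]
width: 0.0123
grip_force: 40.0
```

Request:
drive_effector(
  rows=[
    [0,0,0,0.002,0],
    [0,0,0,0.0015,0],
    [0,0,0,0,0],
    [0,0,0,0,0],
  ],
)

```text
time: 8.98
tool_pos: [0.4849, -0.22, 0.117]
tool_rot: [0.0, 0.136, 0.991, 0.0]
force: [1.4, 0.0, -1.6]
width: 0.0114
grip_force: 40.0
```

Request:
drive_effector(
  rows=[
    [0,0,0,0.001,0],
    [0,0,0,0,0],
    [0,0,0,0,0],
  ],
)

```text
time: 9.35
tool_pos: [0.485, -0.2201, 0.1167]
tool_rot: [0.0, 0.137, 0.991, 0.0]
force: [-2.0, 0.9, 5.7]
width: 0.0118
grip_force: 40.0
```

Request:
drive_effector(
  rows=[
    [0.08,0,0,0,0],
    [0.08,0,0,0,0],
    [0.08,0,0,0,0],
    [0.08,0,0,0,0],
    [0.08,0,0,0,0],
    [0.08,0,0,0,0],
    [0.08,0,0,-0.01,0],
    [0.08,0,0,-0.02,0],
  ],
)

```text
time: 10.35
tool_pos: [0.4844, -0.2198, 0.1463]
tool_rot: [-0.001, 0.137, 0.991, 0.0]
force: [0.2, -0.3, 0.4]
width: 0.0778
grip_force: 0.0
```

Request:
drive_effector(
  rows=[
    [0.08,0,0,-0.03,0],
    [0.08,0,0,-0.05,0],
    [0.08,0,0,-0.05,-0.1575],
    [0.05,0,0,0,-0.1575],
    [0.05,-0.006,0.04,0,0],
    [0.05,-0.006,0.04,0,0],
    [0.05,-0.006,0.04,0,0],
  ],
)

```text
time: 11.22
tool_pos: [0.4979, -0.0984, 0.2769]
tool_rot: [0.001, -0.02, 1.0, 0.0]
force: [0.1, -0.9, 0.2]
width: 0.0527
grip_force: 0.0
```

Request:
drive_effector(
  rows=[
    [0.05,-0.006,0.04,0,0],
    [0.05,-0.006,0.04,0,0],
    [0.05,-0.006,0.04,0,0],
    [0.05,-0.002,0.02,0,0],
    [0.04,0,0,0,0],
    [0.04,0,0,0,0],
  ],
)

```text
time: 11.98
tool_pos: [0.5121, 0.0399, 0.2764]
tool_rot: [0.0, -0.02, 1.0, -0.0]
force: [-0.2, 0.4, -0.3]
width: 0.0415
grip_force: 0.0
```

Run:
```python
from bench import manip
import cv2,numpy as np
s=manip.sense();print(s["tool_pos"],s["tool_rot"])
ims=[]
for n in("scene","side","wrist"):
    f=manip.grab_frame(n);np.savez(f"pics/{n}3.npz",**f,**s);ims.append(f["img"][:,:,::-1])
a=cv2.resize(ims[0][150:290,170:300],(390,300),interpolation=2);b=cv2.resize(ims[1][170:310,215:345],(390,300),interpolation=2)
w=ims[2][60:270,20:500]
cv2.imwrite("pics/c3.png",np.vstack([np.hstack([a,b]),cv2.resize(w,(780,300))]))
```

```text
[0.51211787 0.03993805 0.27641322] [ 2.48540874e-04 -1.97160483e-02  9.99805558e-01 -2.47982402e-04]
```

View pics/c3.png

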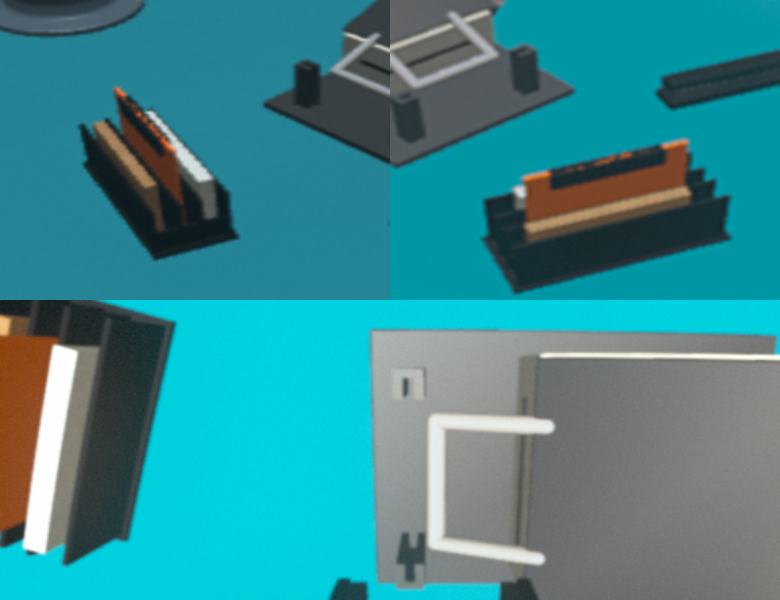

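The guard stands in the middle slot: its strip is level and the bottom is down. The bar runs from (437,418) to (434,543) in the lower crop.

Run:
```python
from h import *
np.set_printoptions(precision=4,suppress=True)
f=load("wrist3");P=plane(f,np.array([(437,418),(434,543)])/[1.625,1.4286]+[20,60],.079,f);print(P,P.mean(0))
D=P.mean(0)-f["tool_pos"];print("tool axes",tool(f)[:3,:3].T@D)
```

```text
[[0.7179 0.0514 0.079 ]
 [0.8648 0.0551 0.079 ]] [0.7913 0.0532 0.079 ]
tool axes [-0.2794  0.0024  0.1975]
```

Run:
```python
from h import *
np.set_printoptions(precision=4,suppress=True)
f=load("wrist3");P=plane(f,np.array([(437,118),(434,243)])/[1.625,1.4286]+[20,60],.079,f);print(P,P.mean(0))
D=P.mean(0)-f["tool_pos"];print("tool axes",tool(f)[:3,:3].T@D)
```

```text
[[0.4661 0.0408 0.079 ]
 [0.5591 0.0427 0.079 ]] [0.5126 0.0418 0.079 ]
tool axes [-0.0005  0.0019  0.1974]
```

Descend to TCP 0.085 first, watching the force.

Request:
drive_effector(
  rows=[
    [0.04,0,0.0015,0.04,0],
    [0.04,0,0,0.05,0],
    [0.04,0,0,0.05,0],
    [0.04,0,0,0.03,0],
    [0.04,0,0,0.02,0],
    [0.04,0,0,0,0],
  ],
  grip_n=25,
)

```text
time: 12.88
tool_pos: [0.511, 0.0419, 0.0848]
tool_rot: [-0.002, -0.02, 1.0, -0.0]
force: [1.2, 0.7, 1.2]
width: 0.0402
grip_force: 0.0
```

Request:
drive_effector(
  rows=[
    [0.04,0,0,0.005,0],
    [0.04,0,0,0.005,0],
    [0.04,0,0,0,0],
  ],
)

```text
time: 13.25
tool_pos: [0.5121, 0.0429, 0.0762]
tool_rot: [0.0, -0.021, 1.0, 0.0]
force: [0.2, 0.7, 0.7]
width: 0.0399
grip_force: 0.0
```

Run:
```python
from bench import manip
import cv2,numpy as np
s=manip.sense();ims=[]
for n in("scene","side"):
    f=manip.grab_frame(n);np.savez(f"pics/{n}4.npz",**f,**s);ims.append(f["img"][:,:,::-1])
cv2.imwrite("pics/c4.png",np.hstack([cv2.resize(ims[0][90:220,240:370],(400,400),interpolation=2),cv2.resize(ims[1][90:230,145:285],(400,400),interpolation=2)]))
```

```text
(no output)
```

View pics/c4.png

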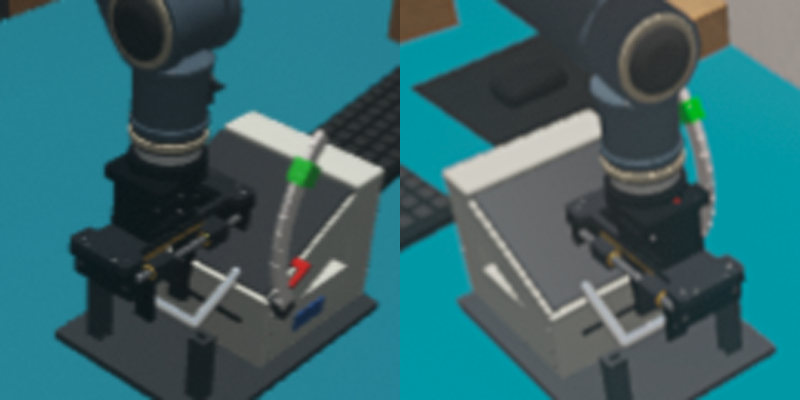

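The crops show the gripper straddling the bar. The rear end of its body sits just above the cover, and the mark (about (302,172) left) and the pointer (about (300,268) left) are both visible. I'll step down carefully.

Request:
drive_effector(
  rows=[
    [0.04,0,0,0.003,0],
    [0.04,0,0,0,0],
  ],
)

```text
time: 13.6
tool_pos: [0.5119, 0.043, 0.0729]
tool_rot: [-0.0, -0.021, 1.0, 0.0]
force: [-0.7, 0.9, -0.2]
width: 0.04
grip_force: 0.0
```

Request:
drive_effector(
  rows=[
    [0.04,0,0,0.003,0],
    [0.04,0,0,0,0],
  ],
)

```text
time: 13.85
tool_pos: [0.5118, 0.0429, 0.0698]
tool_rot: [-0.0, -0.021, 1.0, 0.0]
force: [-0.2, 0.0, -0.5]
width: 0.0398
grip_force: 0.0
```

Request:
drive_effector(
  rows=[
    [0.04,0,0,0.002,0],
    [0.04,0,0,0,0],
  ],
)

```text
time: 14.1
tool_pos: [0.5119, 0.0429, 0.0679]
tool_rot: [-0.0, -0.021, 1.0, 0.0]
force: [-0.2, 0.1, -0.4]
width: 0.0397
grip_force: 0.0
```

Request:
drive_effector(
  rows=[
    [0.04,0,0,0.002,0],
    [0.04,0,0,0,0],
  ],
)

```text
time: 14.35
tool_pos: [0.5119, 0.0429, 0.0659]
tool_rot: [-0.0, -0.021, 1.0, 0.0]
force: [0.1, 0.2, 1.2]
width: 0.0404
grip_force: 0.0
```

Request:
drive_effector(
  rows=[
    [0.04,0,0,0.002,0],
    [0.04,0,0,0,0],
  ],
)

```text
time: 14.6
tool_pos: [0.5119, 0.0429, 0.0638]
tool_rot: [-0.0, -0.021, 1.0, 0.0]
force: [0.4, 0.5, -0.0]
width: 0.0398
grip_force: 0.0
```

Request:
drive_effector(
  rows=[
    [0,0,0,0,0],
    [0,0,0,0,0],
    [0,0,0,0,0],
    [0,0,0,0,0],
    [0,0,0,0,0],
    [0,0,0,0,0],
  ],
  grip_n=25,
)

```text
time: 15.35
tool_pos: [0.5121, 0.0413, 0.064]
tool_rot: [0.0, -0.02, 1.0, -0.001]
force: [0.1, -4.6, 0.1]
width: 0.0108
grip_force: 25.0
```

Request:
drive_effector(
  rows=[
    [0,0,-0.007,-0.0143,0],
    [0,0,-0.0047,-0.015,0],
    [0,0,-0.004,-0.0153,0],
    [0,0,-0.003,-0.0155,0],
    [0,0,0,0,0],
  ],
)

```text
time: 15.98
tool_pos: [0.5128, 0.0228, 0.1254]
tool_rot: [0.0, -0.02, 1.0, -0.0]
force: [1.1, -6.2, -3.4]
width: 0.0114
grip_force: 25.0
```

Request:
drive_effector(
  rows=[
    [0,0,-0.0017,-0.0157,0],
    [0,0,-0.0007,-0.0157,0],
    [0,0,0.0007,-0.0157,0],
    [0,0,0.0017,-0.0157,0],
    [0,0,0,0,0],
  ],
)

```text
time: 16.6
tool_pos: [0.5128, 0.0225, 0.1884]
tool_rot: [0.001, -0.02, 1.0, -0.001]
force: [-0.2, -5.8, -0.3]
width: 0.0112
grip_force: 25.0
```

Request:
drive_effector(
  rows=[
    [0,0,0.003,-0.0155,0],
    [0,0,0.004,-0.0153,0],
    [0,0,0.005,-0.015,0],
    [0,0,0.0062,-0.0143,0],
    [0,0,0,0,0],
    [0,0,0,0,0],
  ],
)

```text
time: 17.35
tool_pos: [0.5122, 0.0398, 0.2483]
tool_rot: [0.001, -0.02, 1.0, -0.002]
force: [0.3, -7.8, 1.4]
width: 0.011
grip_force: 25.0
```

Create m.py:
```python
from bench import manip
from h import *
import sys
np.set_printoptions(precision=4,suppress=True)
s=manip.sense();print("tcp",s["tool_pos"],"F",s["force"])
fs=[];G=[];Rd=[];ims=[]
for n in("scene","side"):
    f=manip.grab_frame(n);fs.append(f);hsv=cv2.cvtColor(f["img"],cv2.COLOR_RGB2HSV)
    x0,x1=(300,380) if n=="scene" else (215,290)
    y0,y1=(100,230) if n=="scene" else (80,200)
    for L,ms in((G,[((50,130,70),(70,255,255))]),(Rd,[((0,150,100),(6,255,255)),((174,150,100),(180,255,255))])):
        m=sum(cv2.inRange(hsv,*q) for q in ms)[y0:y1,x0:x1]
        y,x=np.nonzero(m);L.append([(x.mean()+x0,y.mean()+y0)]);print(n,len(x),L[-1])
    c=f["img"][y0-10:y0+90,x0-10:x0+90,::-1];ims.append(cv2.resize(c,(400,400),interpolation=2))
cv2.imwrite(f"pics/{sys.argv[1]}.png",np.hstack(ims))
h=np.array([.5044,.2304,.17]);ey=np.array([-.037,.9993])
for n,L in(("mark",G),("red",Rd)):
    P=tri(fs,L)[0];d=P[:3]-h;yy=d[:2]@ey;print(n,P,"r",np.hypot(yy,d[2]),"angle",np.arctan2(d[2],-yy)+.45)
yb=(s["tool_pos"]-h)[:2]@ey;zb=s["tool_pos"][2]+.0145-.17;print("bar r",np.hypot(yb,zb),"angle",np.arctan2(zb,-yb)+.45)
```

```bash
python3 m.py m1
```

```text
tcp [0.5122 0.0398 0.2483] F [ 0.26   -7.7556  1.3984]
scene 68 [(np.float64(337.8529411764706), np.float64(145.76470588235293))]
scene 7 [(np.float64(340.2857142857143), np.float64(151.57142857142856))]
side 0 [(np.float64(nan), np.float64(nan))]
side 0 [(np.float64(nan), np.float64(nan))]
mark [nan nan nan nan nan] r nan angle nan
red [nan nan nan nan nan] r nan angle nan
bar r 0.21215931359575674 angle 0.9025955463976533m.py:13: RuntimeWarning: Mean of empty slice.
  y,x=np.nonzero(m);L.append([(x.mean()+x0,y.mean()+y0)]);print(n,len(x),L[-1])
  ret = ret.dtype.type(ret / rcount)
```

View pics/m1.png

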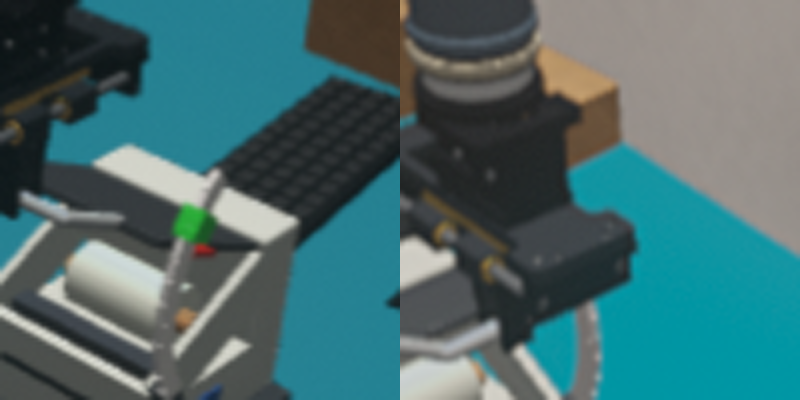

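The left crop shows the cover raised, with the pointer (203,250) just below the green mark (193,223). The side view is blocked by the gripper. I'll get the mark angle from the earlier unoccluded frames by intersecting rays with the gauge plane.

Create g.py:
```python
from h import *
yaw=.037;ex=np.array([np.cos(yaw),np.sin(yaw),0]);ey=np.array([-np.sin(yaw),np.cos(yaw),0]);O=np.array([.512,.0246,0])
def ang(f,px,x=.103):
    o,v=ray(f,[px]);v=v[0];p=o+v*((x-(o-O)@ex)/(v@ex));y=(p-O)@ey-.206;z=p[2]-.17
    return np.hypot(y,z),np.arctan2(z,-y)+.45
def blob(f,red=False):
    hsv=cv2.cvtColor(f["img"],cv2.COLOR_RGB2HSV)
    m=(cv2.inRange(hsv,(0,150,90),(5,255,255))|cv2.inRange(hsv,(174,150,90),(180,255,255))) if red else cv2.inRange(hsv,(50,130,70),(72,255,255))
    n,l,st,c=cv2.connectedComponentsWithStats(m)
    return [(c[i].round(1).tolist(),int(st[i,4]),st[i,:4].tolist()) for i in range(1,n) if st[i,4]>4]
```

Run:
```python
from g import *
from bench import manip
np.set_printoptions(precision=4,suppress=True)
now=manip.grab_frame("scene");np.savez("pics/scene5.npz",**now)
for n in("scene0","side0","scene3","side3","scene4","scene5"):
    f=load(n)
    for r in(False,True):
        for c,a,b in blob(f,r): print(n,"RG"[not r],c,a,b,[np.round(ang(f,c,x),4) for x in (.103,)])
```

```text
scene0 G [337.9, 145.9] 71 [333, 142, 11, 9] [array([0.1386, 1.0247])]
scene0 R [336.7, 177.5] 30 [334, 174, 7, 9] [array([0.1098, 0.0637])]
scene0 R [2.4, 370.1] 23 [0, 368, 6, 5] [array([1.0169, 0.4839])]
side0 G [246.2, 128.4] 55 [242, 125, 9, 8] [array([0.1431, 1.026 ])]
side0 R [243.2, 161.1] 18 [240, 159, 8, 7] [array([ 0.1048, -0.0563])]
side0 R [558.7, 404.5] 6 [558, 403, 2, 4] [array([1.0297, 0.3822])]
side0 R [553.9, 415.2] 16 [549, 411, 11, 9] [array([1.0395, 0.3488])]
scene3 G [337.8, 145.9] 70 [333, 142, 10, 9] [array([0.1391, 1.024 ])]
scene3 R [336.7, 177.5] 29 [334, 174, 7, 9] [array([0.1098, 0.0637])]
scene3 R [2.4, 370.1] 23 [0, 368, 6, 5] [array([1.0169, 0.4839])]
side3 R [243.2, 161.1] 18 [240, 159, 8, 7] [array([ 0.1048, -0.0563])]
side3 R [558.6, 405.0] 8 [558, 403, 2, 5] [array([1.0302, 0.3809])]
side3 R [554.1, 414.8] 37 [548, 410, 12, 10] [array([1.0391, 0.3501])]
scene4 G [337.8, 145.9] 70 [333, 142, 10, 9] [array([0.1391, 1.024 ])]
scene4 R [336.7, 177.5] 30 [334, 174, 7, 9] [array([0.1098, 0.0637])]
scene4 R [2.4, 370.1] 23 [0, 368, 6, 5] [array([1.0169, 0.4839])]
scene5 G [337.8, 145.8] 67 [333, 142, 10, 9] [array([0.1394, 1.0259])]
scene5 R [340.2, 152.0] 10 [339, 151, 4, 3] [array([0.1116, 0.8979])]
scene5 R [2.4, 370.1] 23 [0, 368, 6, 5] [array([1.0169, 0.4839])]
```

Request:
drive_effector(
  rows=[
    [0,0,0.006,-0.0115,0],
    [0,0,0.0066,-0.0109,0],
    [0,0,0,0,0],
    [0,0,0,0,0],
    [0,0,0,0,0],
  ],
)

```text
time: 18.12
tool_pos: [0.5118, 0.0515, 0.2709]
tool_rot: [0.001, -0.02, 1.0, -0.002]
force: [0.4, -8.7, 2.7]
width: 0.011
grip_force: 25.0
```

```bash
python3 m.py m2 2>/dev/null | grep -v nan
```

Run:
```python
from g import *
from bench import manip
f=manip.grab_frame("scene")
for r in(False,True): print([(b,ang(f,b[0])) for b in blob(f,r)][:2])
```

```text
tcp [0.5118 0.0515 0.2709] F [ 0.4176 -8.7422  2.7085]
scene 70 [(np.float64(337.85714285714283), np.float64(145.87142857142857))]
bar r 0.21298237203488254 angle 1.0224131637666447
[(([337.8, 145.8], 69, [333, 142, 11, 9]), (np.float64(0.13936642158819856), np.float64(1.0258906247542412)))]
[(([2.4, 370.1], 23, [0, 368, 6, 5]), (np.float64(1.0169339396034396), np.float64(0.48385061923084927)))]
```

View pics/m2.png

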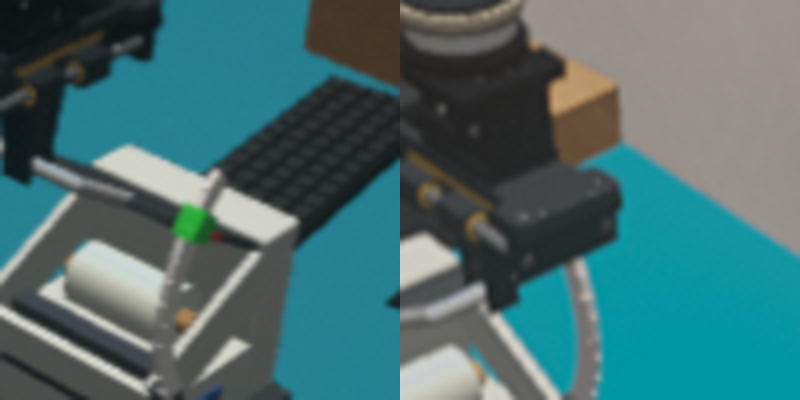

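The pointer shows at the mark's hinge side, at about (217,238) in the left crop. I'll measure its angle directly.

Run:
```python
from g import *
from bench import manip
fs=[manip.grab_frame("scene")["img"].astype(float) for _ in range(6)]
f=manip.grab_frame("scene");im=np.mean(fs,0)
rn=im[...,0]-np.maximum(im[...,1],im[...,2])
for nm,I in(("now",im),("sc5",load("scene5")["img"].astype(float))):
    rn=I[...,0]-np.maximum(I[...,1],I[...,2])
    w=np.clip(rn[140:160,336:352]-8,0,None);print(nm);print(rn[144:156,336:350].round().astype(int))
    if w.sum()>0:
        yy,xx=np.mgrid[140:160,336:352];c=((w*xx).sum()/w.sum(),(w*yy).sum()/w.sum());print(c,ang(f,c,.102))
for t in(.97,1.0,1.025,1.05): # where pointer points at r=.105,.115,.126 project
    row=[]
    for r in(.10,.113,.126):
        p=O+.102*ex+(.206-r*np.cos(t-.45))*ey+[0,0,.17+r*np.sin(t-.45)]
        q=f["world_to_cam"];px,_=cv2.projectPoints(p.reshape(1,3),cv2.Rodrigues(q[:3,:3])[0],q[:3,3],f["intrinsics"],np.array([float(f["k1"]),0,0,0]));row.append(px.ravel().round(1).tolist())
    print(t,row)
```

```text
now
[[-126 -126 -128 -127 -111  -76  -52  -35  -13   -2   -1   -2   -2   -1]
 [-124 -124 -124 -118  -96  -65  -58  -46  -18   -3   -1   -1   -1   -1]
 [-120 -117 -122 -109  -76  -60  -56  -42  -15   -4   -3   -2   -1   -1]
 [-122 -125 -123  -97  -65  -58  -48  -23   -4   -5   -4   -4   -2   -2]
 [-117 -119 -106  -76  -60  -53  -19   31   38   10   -5   -7   -4   -4]
 [ -93 -105  -90  -64  -57  -46   -7   35   40   23    0   -7   -8   -7]
 [ -25  -49  -56  -48  -50  -42  -13   13   18   13   -2   -7   -8   -8]
 [  -3   -7   -9  -10  -15  -16   -6    0    0   -1   -3   -4   -4   -5]
 [   0    0   -2   -3   -4   -5   -3   -3   -3   -3   -3   -3   -3   -3]
 [   0    0   -1   -3   -3   -3   -3   -3   -3   -3   -3   -3   -4   -3]
 [   0   -1   -3   -4   -4   -4   -4   -4   -4   -4   -4   -3   -4   -3]
 [   0   -2   -4   -4   -4   -4   -4   -4   -4   -4   -4   -4   -4   -3]]
(np.float64(343.7881165919282), np.float64(148.77017937219733)) (np.float64(0.09686714185832385), np.float64(1.0032181610265858))
sc5
[[-125 -127 -128 -128 -111  -77  -53  -35  -14   -2   -1   -1   -1   -1]
 [-124 -124 
[... 437 characters left out ...]
   23   78   88   59   23    2   -5   -7   -8   -7   -8   -8]
 [   0    5   42   99  109  103   85   46    4   -5   -6   -4   -5   -5]
 [   1    8   30   52   56   55   50   31    7   -2   -4   -4   -3   -3]
 [   1    7   17   16   16   14   18   13   -1   -3   -3   -2   -3   -4]
 [  -1   -1    0   -1   -1   -1   -1   -1   -3   -4   -3   -3   -4   -4]]
(np.float64(340.33226837060704), np.float64(152.0926517571885)) (np.float64(0.10880427218803951), np.float64(0.8924127202037269))
0.97 [[342.8, 149.7], [340.8, 149.2], [338.6, 148.7]]
1.0 [[343.3, 148.7], [341.2, 148.1], [339.2, 147.5]]
1.025 [[343.6, 147.9], [341.6, 147.2], [339.6, 146.5]]
1.05 [[344.0, 147.1], [342.1, 146.3], [340.1, 145.5]]
```

Request:
drive_effector(
  rows=[
    [0,0,0.0005,-0.0028,0],
    [0,0,0,0,0],
    [0,0,0,0,0],
    [0,0,0,0,0],
  ],
)

```text
time: 19.12
tool_pos: [0.5117, 0.053, 0.2735]
tool_rot: [0.001, -0.02, 1.0, -0.001]
force: [1.0, -6.5, 1.9]
width: 0.011
grip_force: 25.0
```

Run:
```python
from g import *
from bench import manip
I=np.mean([manip.grab_frame("scene")["img"].astype(float) for _ in range(4)],0);f=manip.grab_frame("scene")
rn=I[...,0]-np.maximum(I[...,1],I[...,2]);w=np.clip(rn[140:160,336:352]-8,0,None)
yy,xx=np.mgrid[140:160,336:352];c=((w*xx).sum()/w.sum(),(w*yy).sum()/w.sum());print(c,ang(f,c,.102))
s=manip.sense();z=s["tool_pos"][2]+.0116-.17;print(s["tool_pos"],s["force"],s["qd"].round(3),"ang",np.arcsin(z/.21)+.45, blob(f))
```

```text
(np.float64(343.8533916849015), np.float64(148.5382932166302)) (np.float64(0.09708628969015604), np.float64(1.0103819586032885))
[0.5117325  0.05305154 0.2734554 ] [ 0.78016734 -7.53724674  2.331755  ] [-0.    -0.     0.001  0.     0.001 -0.001  0.   ] ang 1.0298313443404474 [([337.7, 145.8], 70, [333, 142, 10, 9])]
```

```bash
python3 -c "
from bench import manip
print(manip.close_job())"
```

```text
the job is handed in; nothing more can be done
None
```

The job is handed in: the guard is released on the floor of the sorter's middle slot, and the gripper is holding the cover at rest at about 1.02 rad, against a mark I measured at about 1.025 rad (estimates 1.01 to 1.03). The judge returned no verdict.

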